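# Load the reagent bottle carrier

### The arm

A 6-joint arm with a two-finger parallel gripper is mounted at the origin on the work surface. World frame = base frame: x ahead of the robot, y to its left, z up, the work surface at z = 0. Lengths are in m, angles in rad, forces in N, time in s.
With the tool pointing down it reaches from about 0.35 to 0.775 m from the base axis. Payload 5.5 kg.
Tool frame: the origin (TCP) lies midway between the tips of the shut fingers; the grasp point (between the pads) lies 19 mm behind it; z points along the fingers, y is the line along which they close (so a half turn about z gives the same grasp; the last joint's range is limited). The gripper opens to 85 mm and grips with 20 to 120 N. Pads are 22 mm wide; open, the fingers measure 114 mm over their backs; the gripper's body (76 mm by 85 mm) begins 54 mm behind the grasp point. The pads swing forward as they close: fully open they stand 13 mm farther back than shut.
Start: joints at [-1.489, 0.313, 0.046, 1.304, 0, 1.431], TCP at [0.126, -0.561, 0.231] pointing down, gripper open.
Joint ranges: [-2.76, 2.76], [-0.86, 1.69], [-1.03, 1.26], [-2.2, 2.34], [-1.47, 1.5], [-3.14, 3.14]. Speed limits (rad/s): [2.57, 2.57, 3.14, 3.14, 3.14, 3.14].

### API

Orientations are given as a unit quaternion [w, x, y, z].
In Python, from workcell import env gives the robot as it stands. The module is installed in compiled form; this text tells all that it offers.
- The arm moves only by the tool servo_tool, never from a script. Its argument "increments" is a list of rows, each an object of numbers: "grip": the closure, from 0 (fully open) to 1 (shut); "x", "y", "z": the shift along the tool's x, y, z in mm; "roll": the turn about the tool's z in degrees. In form: [{"grip": .., "x": .., "y": .., "z": .., "roll": ..}, ...]. A call has 1 to 5 rows; each row shifts and turns the commanded pose from where the row before left it, along the tool's axes as they then stand; what a row does not reach is not made up. A row lasts 1/12 s, in which the tool goes at most 41.7 mm and 7.16 degrees, less where a joint would pass 70% of its speed; a pose out of reach is approached as far as the arm can. A call is refused whole if a number of a shift passes 41.7 or a number of a turn 7.16, either way. A call with a gripper value outside its range is refused whole. The fingers move at their own pace and stop on an object; "grip_force" is the grip in N (left out, the last holds). Time passes only in rows, so rows that do not move let the fingers close. It gives the time, the measured TCP pose, the force, the opening and the grip force at its end, in the units of the state.
- env.get_state(): the state, without advancing time (a new reading comes with each control period).
- env.read_camera(name): name is "scene" or "top" or "wrist"; returns the picture (480x640x3 uint8, red, green, blue); there is no depth.
- env.get_calibration(name): a dict with "vertical_fov" (degrees; the focal length in pixels is half the picture's height over the tangent of half this angle, whatever the lens; pixels are square), "cx", "cy" (the principal point, pixels), "rvec" (rotation vector, rad) and "tvec" (3), from world to camera coordinates, as OpenCV has them; the wrist camera has in their place "tool_from_camera" (4x4, takes a point from camera to tool coordinates, whose origin is the TCP and whose axes are the flange's). Camera axes: x right, y down, z forward; pixel columns grow to the right and rows downward; lengths in m; the calibration is good to about 2 mm. The wrist camera is an equidistant fisheye: a pixel r from the principal point sees the ray r / f radians off the axis. A picture is of the moment at which its call begins: read the wrist's pose just before it. get_calibration takes no time and is no camera call.
- env.hand_in(): hands the job in; it is judged then, once.
The state is a dict: "clock": time; "joint_pos": joint angles; "qvel": joint speeds; "tau": joint torques, N m; "tcp_pos": TCP position; "orientation": TCP orientation; "wrist_force": force on the tool from outside, world axes, zero at the start; "ft_torque": the same for the moment, N m; "finger_gap": finger opening in m; "grip_force": force on a finger pad.
Only numpy, scipy, OpenCV 4.12 (cv2) and the standard library are available. Lean on these libraries where they do the work, as an engineer would, in place of code of your own. Each camera call takes 0.05 s, during which the arm holds its last target. There are 200 camera calls.

### The job

Load the carrier for the next synthesis run: stand the three round bottles that have caps in its sockets, each in the socket of its own size (large, medium, small), upright and down on the socket's floor. Set them down rather than drop them, and tip none over. Leave the two square-sided bottles and the round bottle without a cap standing where they are.

Things in the scene. Friction and masses are not known exactly. Their poses are not given: they have to be found in the camera images.
- bottle_large: The large capped ROUND bottle: white plastic, blue screw cap, standing upright and loose on the bench. Round body 62 mm across, 122 mm high overall; the cap is 40 mm across and fills the top 24 mm; the shoulder slopes up to 90 mm above the underside, between it and the cap is an 8 mm neck narrower than the cap. Can be gripped across the cap or the body. Origin: centre of its underside; z up along the bottle; its yaw means nothing.
- bottle_medium: The medium capped ROUND bottle: white plastic, blue screw cap, standing upright and loose on the bench. Round body 48 mm across, 102 mm high overall; the cap is 34 mm across and fills the top 22 mm; the shoulder slopes up to 72 mm above the underside, between it and the cap is an 8 mm neck narrower than the cap. Can be gripped across the cap or the body. Origin: centre of its underside; z up along the bottle; its yaw means nothing.
- bottle_small: The small capped ROUND bottle: white plastic, blue screw cap, standing upright and loose on the bench. Round body 34 mm across, 86 mm high overall; the cap is 28 mm across and fills the top 22 mm; the shoulder slopes up to 56 mm above the underside, between it and the cap is an 8 mm neck narrower than the cap. Can be gripped across the cap or the body. Origin: centre of its underside; z up along the bottle; its yaw means nothing.
- socket_large: The large socket: round grey plastic cup fixed in the carrier, slightly flared, 74 mm wide inside at the floor and 80 mm inside at the rim (88 mm outside), 28 mm high. The carrier holds the three cups in a row, 92 mm between centres, in any order. Origin: centre of its underside, 4 mm above the bench; its inner floor is 4 mm and its rim 28 mm above the origin. z up.
- socket_medium: The medium socket: round grey plastic cup fixed in the carrier, slightly flared, 60 mm wide inside at the floor and 66 mm inside at the rim (74 mm outside), 28 mm high. The carrier holds the three cups in a row, 92 mm between centres, in any order. Origin: centre of its underside, 4 mm above the bench; its inner floor is 4 mm and its rim 28 mm above the origin. z up.
- socket_small: The small socket: round grey plastic cup fixed in the carrier, slightly flared, 46 mm wide inside at the floor and 52 mm inside at the rim (60 mm outside), 28 mm high. The carrier holds the three cups in a row, 92 mm between centres, in any order. Origin: centre of its underside, 4 mm above the bench; its inner floor is 4 mm and its rim 28 mm above the origin. z up.
- carrier: The bottle carrier: low aluminium tray 300 mm x 104 mm with an 18 mm rim, fixed to the bench. Origin: centre of its underside, on the bench; its x axis runs along its length and along the row of three sockets, which stand at x = -92, 0 and +92 mm.
- square_large: Look-alike, loose: large SQUARE-sided bottle, white plastic, 58 mm x 58 mm, 122 mm high with a blue cap 40 mm across. It stays where it is. Origin: centre of its underside; z up.
- square_small: Look-alike, loose: small SQUARE-sided bottle, white plastic, 34 mm x 34 mm, 86 mm high with a blue cap 28 mm across. It stays where it is. Origin: centre of its underside; z up.
- open_bottle: Look-alike, loose: round white plastic bottle 48 mm across WITHOUT a cap, its open mouth (26 mm across) 92 mm up. It stays where it is. Origin: centre of its underside; z up.
Not all that is in view belongs to the job. Leave any green look-alike of the open_bottle alone. What is shaped like the bottle_small but brown is not meant.

How it is judged:
At the end, for the whole second after the job is handed in: Each capped round bottle stands released and still in its own size's socket: within 14 mm of its centre, underside under 10 mm above the socket's origin, tilt under 0.15 rad. The square bottles and the open bottle stand (within 0.15 rad) within 30 mm of where they began (horizontal distance between bottle_large and socket_large below 0.014 m and z of bottle_large in the frame of socket_large below 0.01 m and angle between each of bottle_large, bottle_medium, bottle_small, square_large, square_small, open_bottle's own z axis and vertical below 0.15 rad and linear speed of each of bottle_large, bottle_medium, bottle_small below 0.02 m/s and horizontal distance between bottle_medium and socket_medium below 0.014 m and z of bottle_medium in the frame of socket_medium below 0.01 m and horizontal distance between bottle_small and socket_small below 0.014 m and z of bottle_small in the frame of socket_small below 0.01 m and distance of each of square_large, square_small, open_bottle from where it was at the start of the episode below 0.03 m); the robot touches nothing.
It fails at once if a round capped bottle is tipped over (more than 45 degrees) (angle between any of bottle_large, bottle_medium, bottle_small's own z axis and vertical above 0.785 rad).
It fails at once if a round capped bottle is dropped or thrown (faster than 0.75 m/s, a fall of some 3 cm, while out of the fingers) ((contact force between the fingers and bottle_large below 0.05 N and linear speed of bottle_large above 0.75 m/s) or (contact force between the fingers and bottle_medium below 0.05 N and linear speed of bottle_medium above 0.75 m/s) or (contact force between the fingers and bottle_small below 0.05 N and linear speed of bottle_small above 0.75 m/s)).
It fails at once if a square bottle or the open bottle is shifted by more than 3 cm or tipped ((distance of square_large from where it was at the start of the episode above 0.03 m or angle between square_large's own z axis and vertical above 0.5 rad) or (distance of square_small from where it was at the start of the episode above 0.03 m or angle between square_small's own z axis and vertical above 0.5 rad) or (distance of open_bottle from where it was at the start of the episode above 0.03 m or angle between open_bottle's own z axis and vertical above 0.5 rad)).
It also fails if it takes over 104 s, if anything falls off the work surface, if the arm or the gripper's body presses on something with over 40 N, if the wrist force passes 120 N, or if a joint passes its speed limit or range.

## Working session

There is one attempt and no reset: what is moved stays moved. The work goes in short steps, Python scripts to look and compute and a tool call to move; the robot and the scene stay as the last step left them, time stands still between calls to the robot, and variables do not carry over. Pictures are saved under pics/ and viewed, at most 14 in all, crops included, and the job is handed in when it is done.

Besides the shell and the picture viewer there is one more tool, called after "Call:" as a command line: name --argument value ..., lists and objects as JSON in quotes. servo_tool: Moves the arm, as the interface text tells. Its arguments: {"type":"object","properties":{"increments":{"type":"array"},"grip_force":{"type":"number"}},"required":["increments"]}

```bash
mkdir -p pics; cat > h.py <<'E'
import numpy as np, cv2
from workcell import env
def save(n,f):
    im=env.read_camera(n); cv2.imwrite('pics/'+f,im[:,:,::-1]); return im
def ray(n,u,v):
    c=env.get_calibration(n); f=240/np.tan(np.radians(c['vertical_fov'])/2)
    R=cv2.Rodrigues(np.array(c['rvec'],float))[0]; t=np.array(c['tvec'],float).ravel()
    d=R.T@np.array([(u-c['cx'])/f,(v-c['cy'])/f,1]); return -R.T@t,d
def at(n,u,v,z):
    o,d=ray(n,u,v); return (o+d*(z-o[2])/d[2])[:2]
E
python3 - <<'E'
from h import *
save('top','top0.png');save('scene','scene0.png')
print(env.get_state()); print({n:env.get_calibration(n) for n in('top','scene','wrist')})
E
```

```text
{'clock': 0.1, 'joint_pos': array([-1.48863112e+00,  3.13900879e-01,  4.50987354e-02,  1.30365828e+00,
        7.58322906e-06,  1.43118006e+00]), 'qvel': array([ 0.00058614, -0.00380646,  0.00396433, -0.00031897, -0.0009504 ,
        0.00061512]), 'tau': array([ 3.74608731e-03, -4.81731033e+01,  2.99240541e+01,  1.28387602e-02,
        2.23245814e-05,  1.17482924e-05]), 'tcp_pos': array([ 0.12642568, -0.56044012,  0.23051449]), 'orientation': array([-8.31595845e-04,  9.93857576e-01,  1.10663570e-01,  2.76877803e-05]), 'wrist_force': array([ 0.249635  ,  0.19035966, -0.40393827]), 'ft_torque': array([0.02011157, 0.04610527, 0.00983177]), 'grip_force': 0.0, 'finger_gap': 0.08513025109602876}
{'top': {'vertical_fov': 46.54674980855064, 'cx': 314.6083877534884, 'cy': 242.47422083446563, 'rvec': array([ 2.17977539, -2.19786517,  0.11110926]), 'tvec': array([-0.01035205,  0.46901864,  1.01341445])}, 'scene': {'vertical_fov': 56.25804989856884, 'cx': 317.83359114849793, 'cy': 235.3082098029324, 'rvec': array([ 2.08438116,  0.93174725, -0.47210859]), 'tvec': array([-0.30742392, -0.19358322,  1.09216727])}, 'wrist': {'vertical_fov': 65.70646984690485, 'cx': 319.68673495583886, 'cy': 236.0726515078182, 'tool_from_camera': array([[-2.59246618e-04, -9.66085300e-01, -2.58223017e-01,
         6.45801385e-02],
       [ 9.99999965e-01, -2.62930397e-04, -2.02670452e-05,
        -4.81401194e-04],
       [-4.83149858e-05, -2.58223013e-01,  9.66085334e-01,
        -1.43785816e-01],
       [ 0.00000000e+00,  0.00000000e+00,  0.00000000e+00,
         1.00000000e+00]])}}
```

View pics/top0.png

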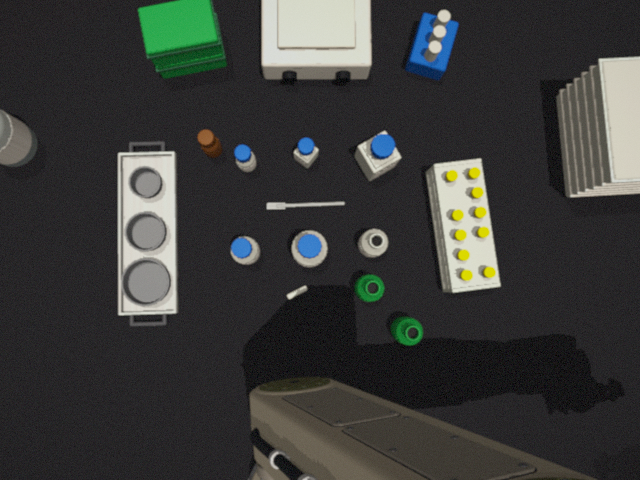

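View pics/scene0.png

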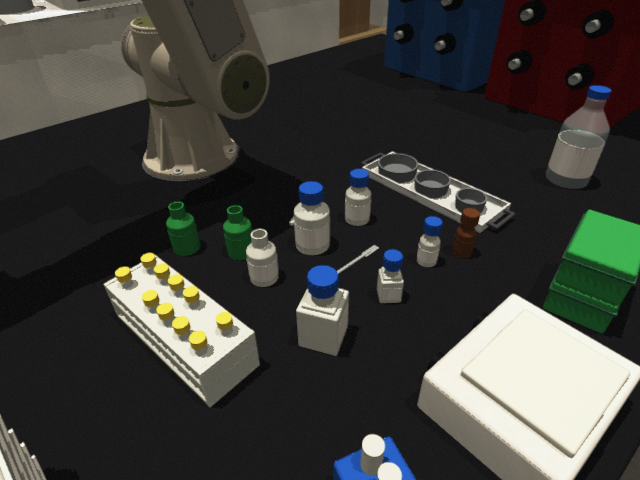

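Top picture, candidates: 
- Blue caps are round medium (242,245), round large (309,245), round small (243,153), square small (306,147) and square large (383,147).
- To leave alone: open bottle (375,241), green (370,288) and (408,330), brown (208,138).
- Sockets are small (148,183), medium (148,231) and large (148,282).

I choose the caps at 309,245, 242,245 and 243,153.

```bash
python3 - <<'E'
from h import *
im=cv2.imread('pics/top0.png'); hsv=cv2.cvtColor(im,cv2.COLOR_BGR2HSV)
m=cv2.inRange(hsv,(100,150,100),(125,255,255))
n,l,s,c=cv2.connectedComponentsWithStats(m)
H={'L':(309,245,.122),'M':(242,245,.102),'S':(243,153,.086),'sqS':(306,147,.086),'sqL':(383,147,.122)}
for k,(u,v,z) in H.items():
    i=min([i for i in range(1,n) if s[i,4]>40],key=lambda i:np.hypot(*(c[i]-(u,v))))
    # min enclosing circle of the cap; top face at z
    p=np.argwhere(l==i)[:,::-1].astype(np.float32)
    print(k,c[i].round(1),s[i],at('top',*c[i],z-.006).round(4))
print('open',at('top',377,240,.092))
g=cv2.cvtColor(im,cv2.COLOR_BGR2GRAY)
for q in [(120,153),(175,152),(176,313),(119,315)]: print('corner',at('top',*q,.018).round(4))
for nm,q in dict(S=(148,181.5),M=(148,231),L=(148.5,282)).items(): print('sock',nm,at('top',*q,.032).round(4))
big=cv2.resize(im[120:330,110:410],None,fx=2.66,fy=2.66,interpolation=cv2.INTER_CUBIC);cv2.imwrite('pics/crop.png',big)
E
```

```text
L [309.  245.8] [298 235  23  23 403] [ 0.4555 -0.0029]
M [241.  247.4] [231 238  21  20 297] [0.4551 0.1131]
S [242.1 152.2] [234 144  17  17 230] [0.6244 0.1132]
sqS [305.6 145. ] [298 137  17  17 222] [0.6368 0.0013]
sqL [382.8 145.3] [371 135  25  23 427] [ 0.6264 -0.1302]
open [ 0.46643262 -0.12043229]
corner [0.6392 0.3473]
corner [0.6407 0.2452]
corner [0.3417 0.24  ]
corner [0.3391 0.3433]
sock S [0.5824 0.2906]
sock M [0.4911 0.2892]
sock L [0.3985 0.2869]
```

View pics/crop.png

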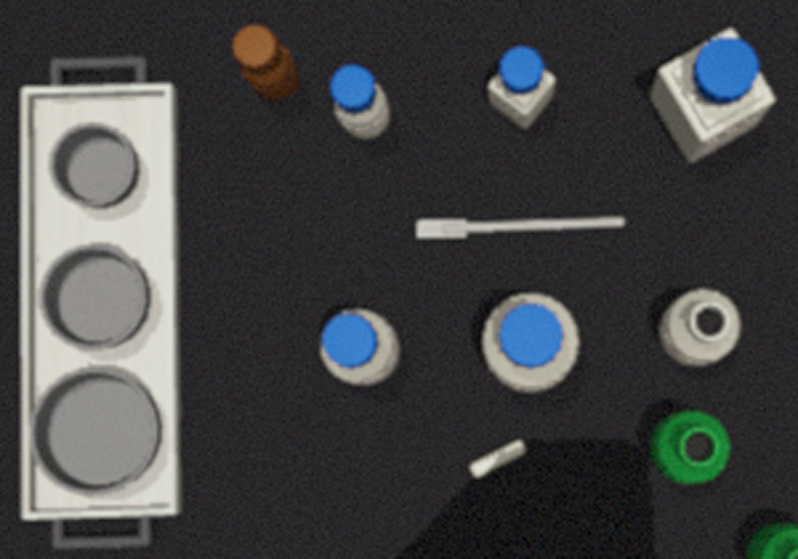

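The crop confirms it: round body under the caps at crop (350,340), (530,335) and (353,88); square bodies at (520,70) and (727,70); brown at (255,45) with its neighbour the small bottle close by. First I turn the tool by 77° so the fingers close along world x, then move above the large bottle.

Call:
servo_tool --increments '[{"grip": 0,"x": 0,"y": 0,"z": 0,"roll": -7},{"grip": 0,"x": 0,"y": 0,"z": 0,"roll": -7},{"grip": 0,"x": 0,"y": 0,"z": 0,"roll": -7},{"grip": 0,"x": 0,"y": 0,"z": 0,"roll": -7},{"grip": 0,"x": 0,"y": 0,"z": 0,"roll": -7}]' --grip_force 40

```text
clock: 0.52
tcp_pos: [0.1265, -0.5606, 0.2307]
orientation: [-0.001, 0.913, 0.407, 0.0]
wrist_force: [-0.3, 0.3, -0.8]
finger_gap: 0.0852
grip_force: 0.0
```

Call:
servo_tool --increments '[{"grip": 0,"x": 0,"y": 0,"z": 0,"roll": -7},{"grip": 0,"x": 0,"y": 0,"z": 0,"roll": -7},{"grip": 0,"x": 0,"y": 0,"z": 0,"roll": -7},{"grip": 0,"x": 0,"y": 0,"z": 0,"roll": -7},{"grip": 0,"x": 0,"y": 0,"z": 0,"roll": -7}]'

```text
clock: 0.93
tcp_pos: [0.1264, -0.5606, 0.2308]
orientation: [-0.0, 0.749, 0.663, 0.0]
wrist_force: [0.4, -0.3, -0.8]
finger_gap: 0.0858
grip_force: 0.0
```

Call:
servo_tool --increments '[{"grip": 0,"x": 0,"y": 0,"z": 0,"roll": -7.1},{"grip": 0,"x": 0,"y": 0,"z": 0,"roll": 0}]'

```text
clock: 1.1
tcp_pos: [0.1265, -0.5606, 0.2308]
orientation: [-0.0, 0.707, 0.707, 0.0]
wrist_force: [-0.4, -0.1, -0.5]
finger_gap: 0.0855
grip_force: 0.0
```

Now tool x = world +y, tool y = world +x. I travel to above the large bottle.

Call:
servo_tool --increments '[{"grip": 0,"x": 34.8,"y": 20.5,"z": 0,"roll": 0},{"grip": 0,"x": 34.8,"y": 20.5,"z": 0,"roll": 0},{"grip": 0,"x": 34.8,"y": 20.5,"z": 0,"roll": 0},{"grip": 0,"x": 34.8,"y": 20.5,"z": 0,"roll": 0},{"grip": 0,"x": 34.8,"y": 20.5,"z": 0,"roll": 0}]'

```text
clock: 1.52
tcp_pos: [0.23, -0.3855, 0.2309]
orientation: [-0.0, 0.71, 0.704, 0.0]
wrist_force: [0.5, -0.3, 0.3]
finger_gap: 0.0856
grip_force: 0.0
```

Call:
servo_tool --increments '[{"grip": 0,"x": 34.8,"y": 20.5,"z": 0,"roll": 0},{"grip": 0,"x": 34.8,"y": 20.5,"z": 0,"roll": 0},{"grip": 0,"x": 34.8,"y": 20.5,"z": 0,"roll": 0},{"grip": 0,"x": 34.8,"y": 20.5,"z": 0,"roll": 0},{"grip": 0,"x": 34.8,"y": 20.5,"z": 0,"roll": 0}]'

```text
clock: 1.93
tcp_pos: [0.333, -0.2118, 0.2313]
orientation: [0.0, 0.71, 0.704, -0.0]
wrist_force: [0.9, 0.1, 0.7]
finger_gap: 0.0854
grip_force: 0.0
```

Call:
servo_tool --increments '[{"grip": 0,"x": 34.8,"y": 20.5,"z": 0,"roll": 0},{"grip": 0,"x": 34.8,"y": 20.5,"z": 0,"roll": 0},{"grip": 0,"x": 34.8,"y": 20.5,"z": 0,"roll": 0},{"grip": 0,"x": 34.8,"y": 20.5,"z": 0,"roll": 0},{"grip": 0,"x": 34.8,"y": 20.5,"z": 0,"roll": 0}]'

```text
clock: 2.35
tcp_pos: [0.4362, -0.0379, 0.2313]
orientation: [0.0, 0.71, 0.705, 0.0]
wrist_force: [0.1, -0.6, 0.1]
finger_gap: 0.0855
grip_force: 0.0
```

Call:
servo_tool --increments '[{"grip": 0,"x": 34.8,"y": 20.5,"z": 0,"roll": 0},{"grip": 0,"x": 0,"y": 0,"z": 0,"roll": 0},{"grip": 0,"x": 0,"y": 0,"z": 0,"roll": 0}]'

```text
clock: 2.6
tcp_pos: [0.4567, -0.0031, 0.2308]
orientation: [-0.0, 0.708, 0.707, -0.0]
wrist_force: [-0.5, 0.5, -0.4]
finger_gap: 0.0855
grip_force: 0.0
```

```bash
cat >> h.py <<'E'
from scipy.spatial.transform import Rotation
def wat(s,u,v,z):
    c=env.get_calibration('wrist'); f=240/np.tan(np.radians(c['vertical_fov'])/2)
    a=np.array([u-c['cx'],v-c['cy']]); r=np.hypot(*a); th=r/f
    d=np.r_[a/max(r,1e-9)*np.sin(th),np.cos(th)]
    q=s['orientation']; R=Rotation.from_quat([q[1],q[2],q[3],q[0]]).as_matrix()
    T=c['tool_from_camera']; o=R@T[:3,3]+s['tcp_pos']; d=R@T[:3,:3]@d
    return (o+d*(z-o[2])/d[2])[:2]
def caps(s,im,z):
    m=cv2.inRange(cv2.cvtColor(im,cv2.COLOR_RGB2HSV),(100,150,60),(125,255,255))
    n,l,st,c=cv2.connectedComponentsWithStats(m)
    for i in range(1,n):
        if st[i,4]>150: print('cap',c[i].round(1),st[i],wat(s,*c[i],z).round(4))
E
python3 - <<'E'
from h import *
s=env.get_state(); im=save('wrist','w1.png'); print(s['tcp_pos']); caps(s,im,.118)
E
```

```text
[ 0.45670107 -0.00314944  0.23082783]
cap [315.6  72. ] [ 293   49   46   48 1702] [0.4533 0.1091]
cap [507.1  91.5] [495  73  37  35 401] [0.5948 0.1044]
cap [513.1 214.5] [500 200  36  36 397] [0.6057 0.0108]
cap [318.3 211.2] [293 203  50  20 460] [0.4549 0.0119]
cap [599.3 360.2] [575 345  50  39 640] [ 0.752  -0.1429]
```

View pics/w1.png

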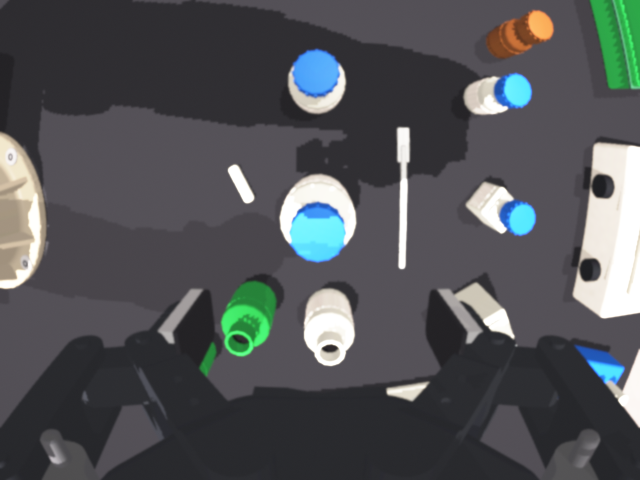

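The wrist view agrees with the top measurement: large cap at (318,232) with the open bottle below at (330,320), medium at (316,72), both about where computed. I descend on the large cap.

Call:
servo_tool --increments '[{"grip": 0,"x": 0,"y": -1.5,"z": 36,"roll": 0},{"grip": 0,"x": 0,"y": 0,"z": 36,"roll": 0},{"grip": 0,"x": 0,"y": 0,"z": 36,"roll": 0},{"grip": 0,"x": 0,"y": 0,"z": 36,"roll": 0},{"grip": 0,"x": 0,"y": 0,"z": 0,"roll": 0}]'

```text
clock: 3.07
tcp_pos: [0.4489, -0.0059, 0.0815]
orientation: [-0.005, 0.71, 0.704, -0.003]
wrist_force: [-0.9, -0.0, -0.3]
finger_gap: 0.0853
grip_force: 0.0
```

Call:
servo_tool --increments '[{"grip": 1,"x": 0,"y": 0,"z": 0,"roll": 0},{"grip": 1,"x": 0,"y": 0,"z": 0,"roll": 0},{"grip": 1,"x": 0,"y": 0,"z": 0,"roll": 0},{"grip": 1,"x": 0,"y": 0,"z": 0,"roll": 0},{"grip": 1,"x": 0,"y": 0,"z": 0,"roll": 0}]' --grip_force 40

```text
clock: 3.48
tcp_pos: [0.4565, -0.0059, 0.0897]
orientation: [0.002, 0.708, 0.706, 0.001]
wrist_force: [-2.3, 0.3, 6.4]
finger_gap: 0.039
grip_force: 39.4
```

Call:
servo_tool --increments '[{"grip": 1,"x": 0,"y": 0,"z": 0,"roll": 0},{"grip": 1,"x": 0,"y": 0,"z": 0,"roll": 0},{"grip": 1,"x": 0,"y": 0,"z": 0,"roll": 0}]'

```text
clock: 3.73
tcp_pos: [0.4565, -0.0058, 0.0897]
orientation: [0.002, 0.708, 0.706, 0.001]
wrist_force: [-1.3, -1.6, 6.7]
finger_gap: 0.0394
grip_force: 39.4
```

Call:
servo_tool --increments '[{"grip": 1,"x": 0,"y": 0,"z": -10,"roll": 0},{"grip": 1,"x": 0,"y": 0,"z": -25,"roll": 0},{"grip": 1,"x": 0,"y": 0,"z": -40,"roll": 0},{"grip": 1,"x": 0,"y": 0,"z": -40,"roll": 0},{"grip": 1,"x": 0,"y": 0,"z": -15,"roll": 0}]'

```text
clock: 4.15
tcp_pos: [0.4571, -0.0056, 0.2235]
orientation: [0.003, 0.708, 0.706, 0.002]
wrist_force: [1.4, -0.6, -3.2]
finger_gap: 0.0391
grip_force: 41.8
```

Call:
servo_tool --increments '[{"grip": 1,"x": 20,"y": -5,"z": 0,"roll": 0},{"grip": 1,"x": 38,"y": -12,"z": 0,"roll": 0},{"grip": 1,"x": 38,"y": -14,"z": 0,"roll": 0},{"grip": 1,"x": 38,"y": -14,"z": 0,"roll": 0},{"grip": 1,"x": 38,"y": -10,"z": 0,"roll": 0}]'

```text
clock: 4.57
tcp_pos: [0.3991, 0.1682, 0.2184]
orientation: [0.0, 0.709, 0.706, 0.0]
wrist_force: [1.4, 1.1, -4.0]
finger_gap: 0.0389
grip_force: 41.7
```

Call:
servo_tool --increments '[{"grip": 1,"x": 20,"y": -3,"z": 0,"roll": 0},{"grip": 1,"x": 0,"y": 0,"z": 0,"roll": 0},{"grip": 1,"x": 0,"y": 0,"z": 0,"roll": 0}]'

```text
clock: 4.82
tcp_pos: [0.3972, 0.188, 0.2181]
orientation: [0.001, 0.707, 0.707, 0.0]
wrist_force: [0.0, -0.6, -3.5]
finger_gap: 0.0392
grip_force: 41.6
```

```bash
python3 - <<'E'
from h import *
s=env.get_state(); np.save('s2.npy',s,allow_pickle=True); im=save('wrist','w2.png'); print(s['tcp_pos'],s['orientation'])
E
```

```text
[0.39718517 0.18802431 0.2181032 ] [5.24183950e-04 7.07153028e-01 7.07060214e-01 4.18448880e-04]
```

View pics/w2.png

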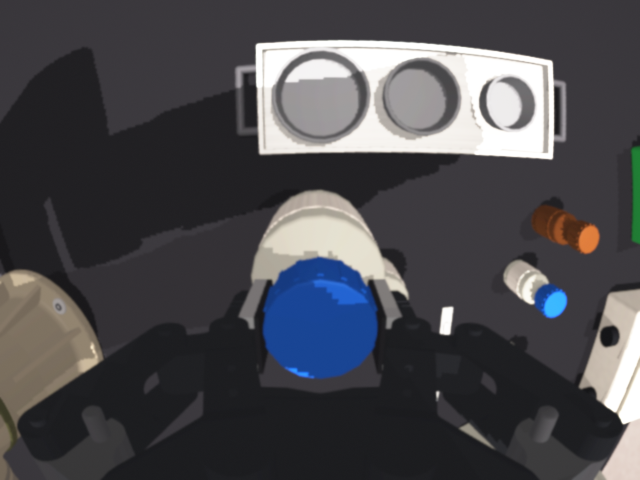

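Large socket at (322,97), medium at (422,97), small at (508,103); the gripped bottle hangs upright with its cap at (320,320).

```bash
python3 - <<'E'
from h import *
s=np.load('s2.npy',allow_pickle=True).item()
for k,q in dict(L=(322,97),M=(422,97.5),S=(507.5,102.5)).items(): print(k,wat(s,*q,.032).round(4))
print([wat(s,*q,.018).round(4) for q in ((258,44),(552,61),(552,157),(261,152))])
print('cap',wat(s,320.5,321,.2181-.0897+.122))
c=env.get_calibration('wrist');print(s['wrist_force'])
E
```

```text
L [0.3988 0.2909]
M [0.4884 0.2936]
S [0.5759 0.297 ]
[array([0.3399, 0.345 ]), array([0.6408, 0.3517]), array([0.6424, 0.2479]), array([0.3425, 0.2421])]
cap [0.39664833 0.19415476]
[ 0.03730028 -0.60459995 -3.47791778]
```

Call:
servo_tool --increments '[{"grip": 1,"x": 20,"y": 1,"z": 0,"roll": 0},{"grip": 1,"x": 30,"y": 0,"z": 0,"roll": 0},{"grip": 1,"x": 30,"y": 0,"z": 0,"roll": 0},{"grip": 1,"x": 20.5,"y": 0,"z": 0,"roll": 0},{"grip": 1,"x": 0,"y": 0,"z": 0,"roll": 0}]'

```text
clock: 5.28
tcp_pos: [0.3999, 0.2894, 0.2175]
orientation: [-0.0, 0.708, 0.706, 0.001]
wrist_force: [0.9, -0.4, -2.3]
finger_gap: 0.0391
grip_force: 41.5
```

Call:
servo_tool --increments '[{"grip": 1,"x": 0,"y": 0,"z": 20,"roll": 0},{"grip": 1,"x": 0,"y": 0,"z": 25,"roll": 0},{"grip": 1,"x": 0,"y": 0,"z": 20,"roll": 0},{"grip": 1,"x": 0,"y": 0,"z": 15,"roll": 0},{"grip": 1,"x": 0,"y": 0,"z": 0,"roll": 0}]'

```text
clock: 5.7
tcp_pos: [0.3972, 0.2847, 0.1342]
orientation: [-0.001, 0.709, 0.705, -0.003]
wrist_force: [-1.0, -0.4, -3.8]
finger_gap: 0.0392
grip_force: 41.5
```

Call:
servo_tool --increments '[{"grip": 1,"x": 0,"y": 0,"z": 0,"roll": 0},{"grip": 1,"x": 0,"y": 0,"z": 0,"roll": 0}]'

```text
clock: 5.87
tcp_pos: [0.3998, 0.2868, 0.1383]
orientation: [0.0, 0.709, 0.705, 0.001]
wrist_force: [0.4, -0.5, -2.5]
finger_gap: 0.0388
grip_force: 41.5
```

```bash
python3 - <<'E'
from h import *
s=env.get_state(); print(s['tcp_pos']); im=save('wrist','w3.png'); im=save('top','t3.png'); cv2.imwrite('pics/j3.png',np.hstack([cv2.resize(cv2.imread('pics/w3.png'),(520,390)),cv2.resize(cv2.imread('pics/t3.png')[130:350,90:248],(280,390))]))
E
```

```text
[0.39982805 0.2868312  0.13834441]
```

View pics/j3.png

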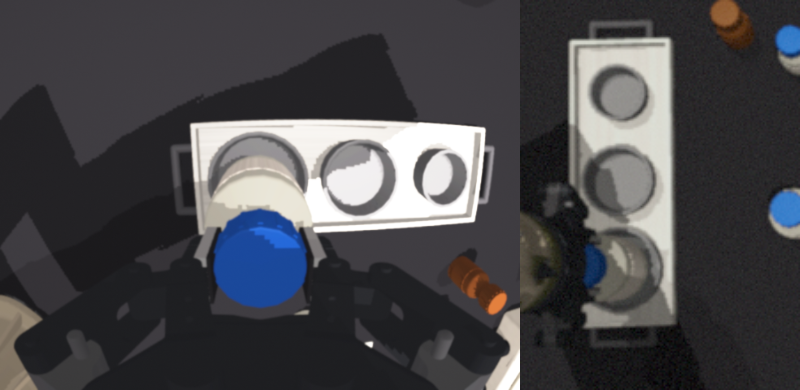

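The bottle hangs over the large socket, centred in x (rim 208–307, body about 211–309 in the left half); the medium socket is at (358,178). I check y from the medium rim.

```bash
python3 - <<'E'
from h import *
s=env.get_state(); k=640/520
for q in [(358,177.5),(440,175)]: print(wat(s,q[0]*k,q[1]*k,.032))
print('L top of rim, outer',wat(s,258*k,132*k,.032))
print('cap',wat(s,260.5*k,258*k,.1383+.032), s['tcp_pos'])
E
```

```text
[0.48618896 0.29866796]
[0.57356888 0.3019541 ]
L top of rim, outer [0.39840348 0.33721823]
cap [0.39958595 0.29446485] [0.40008542 0.28742957 0.13874163]
```

Call:
servo_tool --increments '[{"grip": 1,"x": 0,"y": -1,"z": 10,"roll": 0},{"grip": 1,"x": 0,"y": 0,"z": 12,"roll": 0},{"grip": 1,"x": 0,"y": 0,"z": 8,"roll": 0},{"grip": 1,"x": 0,"y": 0,"z": 4,"roll": 0},{"grip": 1,"x": 0,"y": 0,"z": 0,"roll": 0}]'

```text
clock: 6.38
tcp_pos: [0.3969, 0.287, 0.1021]
orientation: [-0.0, 0.708, 0.706, -0.001]
wrist_force: [-0.8, 0.2, -3.5]
finger_gap: 0.039
grip_force: 41.7
```

Call:
servo_tool --increments '[{"grip": 1,"x": 0,"y": 0,"z": 2,"roll": 0},{"grip": 1,"x": 0,"y": 0,"z": 2,"roll": 0},{"grip": 1,"x": 0,"y": 0,"z": 0,"roll": 0},{"grip": 1,"x": 0,"y": 0,"z": 0,"roll": 0}]'

```text
clock: 6.72
tcp_pos: [0.398, 0.2875, 0.0995]
orientation: [0.0, 0.708, 0.706, 0.0]
wrist_force: [-0.2, 0.4, -3.3]
finger_gap: 0.0389
grip_force: 41.7
```

Call:
servo_tool --increments '[{"grip": 1,"x": 0,"y": 0,"z": 1.5,"roll": 0},{"grip": 1,"x": 0,"y": 0,"z": 0,"roll": 0},{"grip": 1,"x": 0,"y": 0,"z": 1.5,"roll": 0},{"grip": 1,"x": 0,"y": 0,"z": 0,"roll": 0},{"grip": 1,"x": 0,"y": 0,"z": 0,"roll": 0}]'

```text
clock: 7.13
tcp_pos: [0.3981, 0.2879, 0.0977]
orientation: [0.0, 0.708, 0.706, 0.001]
wrist_force: [-2.3, -0.7, 7.7]
finger_gap: 0.0387
grip_force: 42.7
```

Call:
servo_tool --increments '[{"grip": 0.3,"x": 0,"y": 0,"z": 0,"roll": 0},{"grip": 0,"x": 0,"y": 0,"z": 0,"roll": 0},{"grip": 0,"x": 0,"y": 0,"z": 0,"roll": 0},{"grip": 0,"x": 0,"y": 0,"z": 0,"roll": 0},{"grip": 0,"x": 0,"y": 0,"z": 0,"roll": 0}]'

```text
clock: 7.55
tcp_pos: [0.3979, 0.2874, 0.0962]
orientation: [0.0, 0.708, 0.706, 0.0]
wrist_force: [0.2, 0.7, -0.7]
finger_gap: 0.0849
grip_force: 0.0
```

Call:
servo_tool --increments '[{"grip": 0,"x": 0,"y": 0,"z": -10,"roll": 0},{"grip": 0,"x": 0,"y": 0,"z": -30,"roll": 0},{"grip": 0,"x": 0,"y": 0,"z": -40,"roll": 0},{"grip": 0,"x": 0,"y": 0,"z": -40,"roll": 0},{"grip": 0,"x": 0,"y": 0,"z": 0,"roll": 0}]'

```text
clock: 7.97
tcp_pos: [0.4013, 0.2892, 0.2247]
orientation: [0.002, 0.708, 0.706, 0.006]
wrist_force: [1.3, 0.3, 0.5]
finger_gap: 0.0852
grip_force: 0.0
```

Call:
servo_tool --increments '[{"grip": 0,"x": -30,"y": 7,"z": 0,"roll": 0},{"grip": 0,"x": -38,"y": 10,"z": 0,"roll": 0},{"grip": 0,"x": -38,"y": 12,"z": 0,"roll": 0},{"grip": 0,"x": -38,"y": 15,"z": 0,"roll": 0},{"grip": 0,"x": -32,"y": 12.5,"z": 0,"roll": 0}]'

```text
clock: 8.38
tcp_pos: [0.4542, 0.1092, 0.2172]
orientation: [0.001, 0.708, 0.706, 0.0]
wrist_force: [1.4, 0.2, -0.5]
finger_gap: 0.0852
grip_force: 0.0
```

Call:
servo_tool --increments '[{"grip": 0,"x": 0,"y": 0,"z": 0,"roll": 0},{"grip": 0,"x": 0,"y": 0,"z": 0,"roll": 0}]'

```text
clock: 8.55
tcp_pos: [0.4545, 0.1095, 0.2169]
orientation: [0.0, 0.71, 0.704, 0.0]
wrist_force: [-0.3, 0.7, -0.2]
finger_gap: 0.0854
grip_force: 0.0
```

```bash
python3 - <<'E'
from h import *
s=env.get_state(); print(s['tcp_pos']); im=save('wrist','w4.png'); caps(s,im,.1); print(wat(s,318,232,.1))
E
```

```text
[0.45446883 0.10949164 0.21685446]
cap [231.8   3.1] [212   0  41   9 253] [0.3922 0.2786]
cap [318.7 226.5] [ 295  201   48   51 1855] [0.4531 0.1125]
cap [515.8 220.4] [ 497  202   38   38 1069] [0.6094 0.117 ]
cap [510.6 329.9] [492 318  33  30 548] [0.6221 0.018 ]
cap [492.9 443.8] [481 435  24  21 252] [ 0.6405 -0.1302]
[0.45259221 0.10840482]
```

View pics/w4.png

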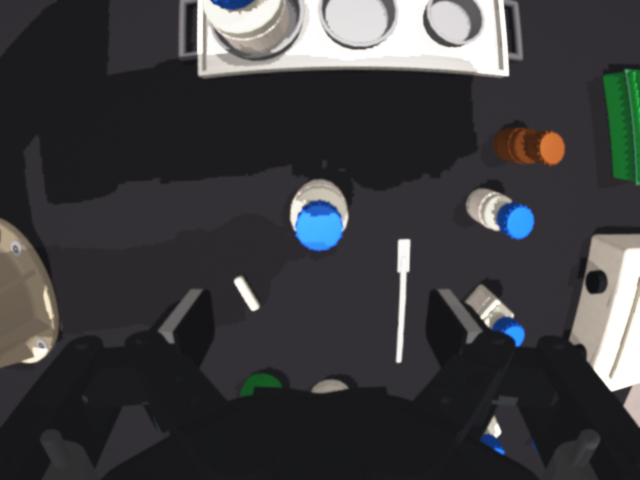

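Large stands in its socket at (250,20); the medium cap is at (319,227), centred. I grasp it.

Call:
servo_tool --increments '[{"grip": 0,"x": 4,"y": -1,"z": 30,"roll": 0},{"grip": 0,"x": 0,"y": 0,"z": 40,"roll": 0},{"grip": 0,"x": 0,"y": 0,"z": 40,"roll": 0},{"grip": 0,"x": 0,"y": 0,"z": 30,"roll": 0},{"grip": 0,"x": 0,"y": 0,"z": 9,"roll": 0}]'

```text
clock: 9.02
tcp_pos: [0.4486, 0.1163, 0.0633]
orientation: [-0.003, 0.707, 0.707, -0.003]
wrist_force: [-0.6, -0.7, 0.9]
finger_gap: 0.0853
grip_force: 0.0
```

Call:
servo_tool --increments '[{"grip": 0,"x": 0,"y": 0,"z": 0,"roll": 0},{"grip": 0,"x": 0,"y": 0,"z": 0,"roll": 0},{"grip": 1,"x": 0,"y": 0,"z": 0,"roll": 0},{"grip": 1,"x": 0,"y": 0,"z": 0,"roll": 0},{"grip": 1,"x": 0,"y": 0,"z": 0,"roll": 0}]'

```text
clock: 9.43
tcp_pos: [0.4543, 0.1155, 0.069]
orientation: [0.001, 0.708, 0.706, 0.001]
wrist_force: [0.0, 0.3, 0.4]
finger_gap: 0.0512
grip_force: 0.0
```

Call:
servo_tool --increments '[{"grip": 1,"x": 0,"y": 0,"z": 0,"roll": 0},{"grip": 1,"x": 0,"y": 0,"z": 0,"roll": 0},{"grip": 1,"x": 0,"y": 0,"z": 0,"roll": 0},{"grip": 1,"x": 0,"y": 0,"z": 0,"roll": 0}]'

```text
clock: 9.77
tcp_pos: [0.4537, 0.1153, 0.0684]
orientation: [0.001, 0.708, 0.706, 0.001]
wrist_force: [-0.1, 0.6, 6.4]
finger_gap: 0.033
grip_force: 39.2
```

Call:
servo_tool --increments '[{"grip": 1,"x": 0,"y": 0,"z": -10,"roll": 0},{"grip": 1,"x": 0,"y": 0,"z": -25,"roll": 0},{"grip": 1,"x": 0,"y": 0,"z": -30,"roll": 0},{"grip": 1,"x": 0,"y": 0,"z": -10,"roll": 0},{"grip": 1,"x": 0,"y": 0,"z": 0,"roll": 0}]'

```text
clock: 10.18
tcp_pos: [0.4549, 0.1154, 0.1449]
orientation: [0.002, 0.708, 0.706, 0.002]
wrist_force: [0.9, 0.3, -1.1]
finger_gap: 0.033
grip_force: 40.0
```

Call:
servo_tool --increments '[{"grip": 1,"x": 20,"y": 6,"z": 0,"roll": 0},{"grip": 1,"x": 35,"y": 8,"z": 0,"roll": 0},{"grip": 1,"x": 38,"y": 8,"z": 0,"roll": 0},{"grip": 1,"x": 38,"y": 8,"z": 0,"roll": 0},{"grip": 1,"x": 31,"y": 4,"z": 0,"roll": 0}]'

```text
clock: 10.6
tcp_pos: [0.4873, 0.2791, 0.1404]
orientation: [-0.0, 0.708, 0.706, -0.0]
wrist_force: [1.2, -0.2, -0.3]
finger_gap: 0.0326
grip_force: 40.0
```

Call:
servo_tool --increments '[{"grip": 1,"x": 20,"y": 2,"z": 0,"roll": 0},{"grip": 1,"x": 0,"y": 0,"z": 0,"roll": 0},{"grip": 1,"x": 0,"y": 0,"z": 0,"roll": 0},{"grip": 1,"x": 0,"y": 0,"z": 0,"roll": 0}]'

```text
clock: 10.93
tcp_pos: [0.4883, 0.2964, 0.1406]
orientation: [-0.0, 0.708, 0.706, -0.001]
wrist_force: [0.3, 0.5, -2.3]
finger_gap: 0.0335
grip_force: 40.0
```

```bash
python3 - <<'E'
from h import *
s=env.get_state(); np.save('s5.npy',s,allow_pickle=True); print(s['tcp_pos'],s['orientation']); im=save('wrist','w5.png')
E
```

```text
[0.48833301 0.29637634 0.14062556] [-3.26529365e-04  7.08236235e-01  7.05973895e-01 -1.47901603e-03]
```

View pics/w5.png

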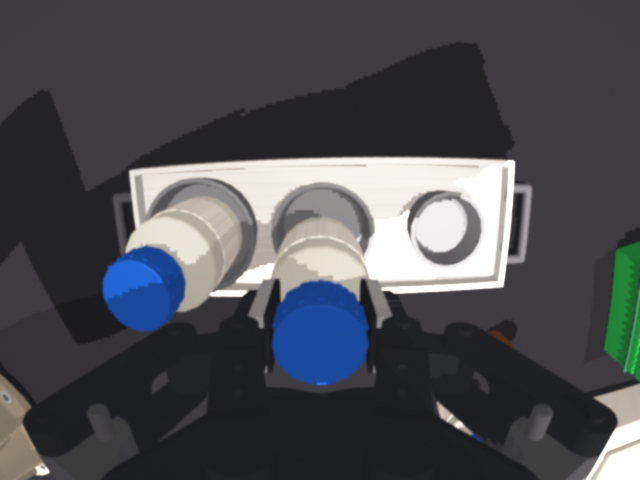

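Medium bottle hangs over its socket (rim 273–374, top edge at row 183; cap centre about (320,335)).

```bash
python3 - <<'E'
from h import *
s=np.load('s5.npy',allow_pickle=True).item()
print('M rim far',wat(s,323,183,.032),'sides',wat(s,273,229,.032),wat(s,374,229,.032))
print('S',wat(s,445.5,228,.032))
print('cap',wat(s,320.5,335,.1406+.0336),'cap near edge',wat(s,320.5,384,.1406+.0336))
E
```

```text
M rim far [0.48971271 0.33169167] sides [0.45450028 0.29948638] [0.52559825 0.29928866]
S [0.57873099 0.30004953]
cap [0.48792438 0.29779298] cap near edge [0.48787226 0.27654591]
```

Call:
servo_tool --increments '[{"grip": 1,"x": 1,"y": 1.5,"z": 10,"roll": 0},{"grip": 1,"x": 0,"y": 0,"z": 20,"roll": 0},{"grip": 1,"x": 0,"y": 0,"z": 18,"roll": 0},{"grip": 1,"x": 0,"y": 0,"z": 8,"roll": 0},{"grip": 1,"x": 0,"y": 0,"z": 0,"roll": 0}]'

```text
clock: 11.4
tcp_pos: [0.4891, 0.2965, 0.0836]
orientation: [-0.001, 0.709, 0.705, -0.002]
wrist_force: [-0.4, 0.3, -0.9]
finger_gap: 0.0332
grip_force: 40.0
```

Call:
servo_tool --increments '[{"grip": 1,"x": 0,"y": 0,"z": 2,"roll": 0},{"grip": 1,"x": 0,"y": 0,"z": 2,"roll": 0},{"grip": 1,"x": 0,"y": 0,"z": 1,"roll": 0},{"grip": 1,"x": 0,"y": 0,"z": 0,"roll": 0},{"grip": 1,"x": 0,"y": 0,"z": 0,"roll": 0}]'

```text
clock: 11.82
tcp_pos: [0.4913, 0.2983, 0.0819]
orientation: [0.0, 0.708, 0.706, 0.001]
wrist_force: [0.5, 0.8, -1.5]
finger_gap: 0.0332
grip_force: 40.0
```

Call:
servo_tool --increments '[{"grip": 1,"x": 0,"y": 0,"z": 1.5,"roll": 0},{"grip": 1,"x": 0,"y": 0,"z": 1.5,"roll": 0},{"grip": 1,"x": 0,"y": 0,"z": 1.5,"roll": 0},{"grip": 1,"x": 0,"y": 0,"z": 0,"roll": 0},{"grip": 1,"x": 0,"y": 0,"z": 0,"roll": 0}]'

```text
clock: 12.23
tcp_pos: [0.4908, 0.2981, 0.0766]
orientation: [-0.0, 0.708, 0.706, -0.0]
wrist_force: [-0.4, -0.7, -0.6]
finger_gap: 0.0329
grip_force: 40.2
```

Call:
servo_tool --increments '[{"grip": 1,"x": 0,"y": 0,"z": 1.5,"roll": 0},{"grip": 1,"x": 0,"y": 0,"z": 0,"roll": 0},{"grip": 1,"x": 0,"y": 0,"z": 0,"roll": 0}]'

```text
clock: 12.48
tcp_pos: [0.491, 0.2982, 0.0764]
orientation: [0.0, 0.708, 0.706, 0.0]
wrist_force: [-2.0, -1.6, 7.0]
finger_gap: 0.0326
grip_force: 40.7
```

Call:
servo_tool --increments '[{"grip": 0.45,"x": 0,"y": 0,"z": 0,"roll": 0},{"grip": 0.45,"x": 0,"y": 0,"z": 0,"roll": 0},{"grip": 0.45,"x": 0,"y": 0,"z": 0,"roll": 0},{"grip": 0.45,"x": 0,"y": 0,"z": 0,"roll": 0}]'

```text
clock: 12.82
tcp_pos: [0.4908, 0.2981, 0.075]
orientation: [-0.0, 0.708, 0.706, -0.0]
wrist_force: [-0.4, -0.4, -0.2]
finger_gap: 0.0467
grip_force: 0.0
```

Call:
servo_tool --increments '[{"grip": 0.45,"x": 0,"y": 0,"z": -10,"roll": 0},{"grip": 0.45,"x": 0,"y": 0,"z": -30,"roll": 0},{"grip": 0.45,"x": 0,"y": 0,"z": -40,"roll": 0},{"grip": 0.2,"x": 0,"y": 0,"z": -40,"roll": 0},{"grip": 0,"x": 0,"y": 0,"z": -20,"roll": 0}]'

```text
clock: 13.23
tcp_pos: [0.4923, 0.2988, 0.221]
orientation: [0.001, 0.708, 0.706, 0.003]
wrist_force: [0.8, 0.6, 0.8]
finger_gap: 0.0693
grip_force: 0.0
```

Call:
servo_tool --increments '[{"grip": 0,"x": -20,"y": 14,"z": 0,"roll": 0},{"grip": 0,"x": -30,"y": 22,"z": 0,"roll": 0},{"grip": 0,"x": -33,"y": 24,"z": 0,"roll": 0},{"grip": 0,"x": -33,"y": 24,"z": 0,"roll": 0},{"grip": 0,"x": -33,"y": 24,"z": 0,"roll": 0}]'

```text
clock: 13.65
tcp_pos: [0.5992, 0.1475, 0.2163]
orientation: [0.0, 0.708, 0.706, 0.0]
wrist_force: [0.7, 0.4, 0.4]
finger_gap: 0.0855
grip_force: 0.0
```

Call:
servo_tool --increments '[{"grip": 0,"x": -24,"y": 16,"z": 0,"roll": 0},{"grip": 0,"x": -12,"y": 8,"z": 0,"roll": 0},{"grip": 0,"x": 0,"y": 0,"z": 0,"roll": 0},{"grip": 0,"x": 0,"y": 0,"z": 0,"roll": 0}]'

```text
clock: 13.98
tcp_pos: [0.6222, 0.1123, 0.2153]
orientation: [-0.0, 0.709, 0.705, -0.0]
wrist_force: [-1.4, 0.6, 1.0]
finger_gap: 0.0852
grip_force: 0.0
```

```bash
python3 - <<'E'
from h import *
s=env.get_state(); print(s['tcp_pos']); im=save('wrist','w6.png'); caps(s,im,.084)
E
```

```text
[0.62219885 0.11229196 0.2153263 ]
cap [36.4 25.1] [  12    0   51   51 1998] [0.361  0.3071]
cap [144.8   8.5] [121   0  49  21 794] [0.4822 0.2938]
cap [320.6 225.5] [ 300  205   41   41 1229] [0.6221 0.1126]
cap [334.7 348.5] [ 318  330   35   37 1044] [0.6338 0.0038]
cap [501.2 445. ] [481 434  38  28 532] [ 0.8315 -0.1486]
```

View pics/w6.png

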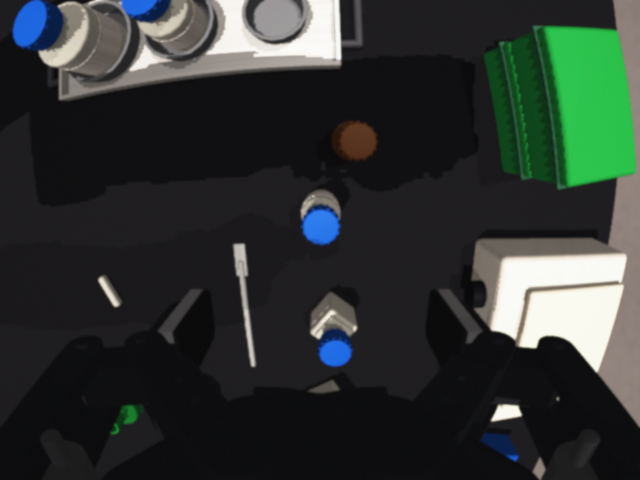

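Medium and large stand in the carrier; small round cap at (320,226), centred under the tool; brown at (355,140) and square at (335,340) are clear. I grasp with a partial opening.

Call:
servo_tool --increments '[{"grip": 0.3,"x": 0,"y": 0,"z": 30,"roll": 0},{"grip": 0.3,"x": 0,"y": 0,"z": 40,"roll": 0},{"grip": 0.3,"x": 0,"y": 0,"z": 40,"roll": 0},{"grip": 0.3,"x": 0,"y": 0,"z": 30,"roll": 0},{"grip": 0.3,"x": 0,"y": 0,"z": 15,"roll": 0}]'

```text
clock: 14.45
tcp_pos: [0.6181, 0.1146, 0.0561]
orientation: [-0.002, 0.707, 0.707, -0.002]
wrist_force: [0.1, 0.2, -0.1]
finger_gap: 0.06
grip_force: 0.0
```

Call:
servo_tool --increments '[{"grip": 0.3,"x": 0,"y": 0,"z": 9,"roll": 0},{"grip": 0.3,"x": 0,"y": 0,"z": 0,"roll": 0},{"grip": 0.3,"x": 0,"y": 0,"z": 0,"roll": 0},{"grip": 0.3,"x": 0,"y": 0,"z": 0,"roll": 0}]'

```text
clock: 14.78
tcp_pos: [0.6235, 0.1134, 0.0533]
orientation: [0.001, 0.708, 0.706, 0.001]
wrist_force: [0.0, 1.4, 0.1]
finger_gap: 0.0597
grip_force: 0.0
```

Call:
servo_tool --increments '[{"grip": 1,"x": 0,"y": 0,"z": 0,"roll": 0},{"grip": 1,"x": 0,"y": 0,"z": 0,"roll": 0},{"grip": 1,"x": 0,"y": 0,"z": 0,"roll": 0},{"grip": 1,"x": 0,"y": 0,"z": 0,"roll": 0},{"grip": 1,"x": 0,"y": 0,"z": 0,"roll": 0}]'

```text
clock: 15.2
tcp_pos: [0.6231, 0.1127, 0.0527]
orientation: [0.001, 0.708, 0.706, 0.001]
wrist_force: [-0.6, 0.4, 6.0]
finger_gap: 0.0269
grip_force: 39.2
```

Call:
servo_tool --increments '[{"grip": 1,"x": 0,"y": 0,"z": 0,"roll": 0},{"grip": 1,"x": 0,"y": 0,"z": 0,"roll": 0}]'

```text
clock: 15.37
tcp_pos: [0.6231, 0.1127, 0.0527]
orientation: [0.001, 0.708, 0.706, 0.001]
wrist_force: [-1.2, -0.4, 6.5]
finger_gap: 0.0266
grip_force: 39.2
```

Call:
servo_tool --increments '[{"grip": 1,"x": 0,"y": 0,"z": -10,"roll": 0},{"grip": 1,"x": 0,"y": 0,"z": -25,"roll": 0},{"grip": 1,"x": 0,"y": 0,"z": -35,"roll": 0},{"grip": 1,"x": 0,"y": 0,"z": -30,"roll": 0},{"grip": 1,"x": 0,"y": 0,"z": -15,"roll": 0}]'

```text
clock: 15.78
tcp_pos: [0.6238, 0.1127, 0.171]
orientation: [0.002, 0.708, 0.706, 0.002]
wrist_force: [1.1, -0.3, 0.0]
finger_gap: 0.0267
grip_force: 39.5
```

Call:
servo_tool --increments '[{"grip": 1,"x": 15,"y": -8,"z": 0,"roll": 0},{"grip": 1,"x": 35,"y": -8,"z": 0,"roll": 0},{"grip": 1,"x": 38,"y": -8,"z": 0,"roll": 0},{"grip": 1,"x": 38,"y": -8,"z": 0,"roll": 0},{"grip": 1,"x": 35,"y": -6,"z": 0,"roll": 0}]'

```text
clock: 16.2
tcp_pos: [0.5828, 0.2758, 0.1655]
orientation: [-0.001, 0.708, 0.706, -0.001]
wrist_force: [0.6, -0.5, 0.1]
finger_gap: 0.0266
grip_force: 39.5
```

Call:
servo_tool --increments '[{"grip": 1,"x": 22,"y": -3.5,"z": 0,"roll": 0},{"grip": 1,"x": 0,"y": 0,"z": 20,"roll": 0},{"grip": 1,"x": 0,"y": 0,"z": 20,"roll": 0},{"grip": 1,"x": 0,"y": 0,"z": 0,"roll": 0},{"grip": 1,"x": 0,"y": 0,"z": 0,"roll": 0}]'

```text
clock: 16.62
tcp_pos: [0.5791, 0.2957, 0.1243]
orientation: [-0.001, 0.708, 0.706, -0.002]
wrist_force: [-0.9, 0.1, -0.7]
finger_gap: 0.0268
grip_force: 39.6
```

```bash
python3 - <<'E'
from h import *
s=env.get_state(); np.save('s7.npy',s,allow_pickle=True); print(s['tcp_pos'],s['orientation']); im=save('wrist','w7.png')
E
```

```text
[0.57910951 0.29573099 0.12431322] [-0.00108523  0.70807168  0.70613597 -0.00230468]
```

View pics/w7.png

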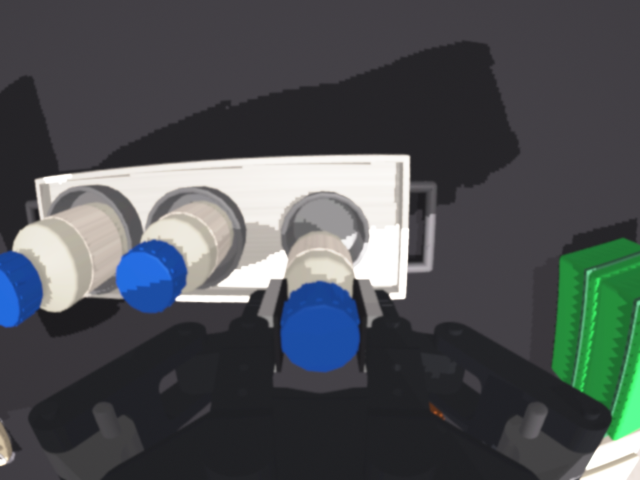

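Small bottle hangs over its socket (rim 281–368, far edge at row 191, cap 281–360, near edge row 370); the other two stand.

```bash
python3 - <<'E'
from h import *
s=np.load('s7.npy',allow_pickle=True).item()
print('far',wat(s,325,191,.032)-[0,.03],'sides',wat(s,281,230,.032),wat(s,368,230,.032))
zc=.1243-.0527+.086
print('cap near',wat(s,320.5,370,zc)+[0,.014], env.get_state()['tcp_pos'])
E
```

```text
far [0.5814342  0.29784308] sides [0.5525209  0.30216121] [0.60975309 0.3020617 ]
cap near [0.57874478 0.29616784] [0.58040109 0.29580234 0.12583812]
```

Call:
servo_tool --increments '[{"grip": 1,"x": 1.5,"y": 1,"z": 10,"roll": 0},{"grip": 1,"x": 0,"y": 0,"z": 20,"roll": 0},{"grip": 1,"x": 0,"y": 0,"z": 18,"roll": 0},{"grip": 1,"x": 0,"y": 0,"z": 8,"roll": 0},{"grip": 1,"x": 0,"y": 0,"z": 0,"roll": 0}]'

```text
clock: 17.08
tcp_pos: [0.5813, 0.2965, 0.0683]
orientation: [-0.001, 0.709, 0.706, -0.002]
wrist_force: [-0.3, 0.4, -0.5]
finger_gap: 0.027
grip_force: 39.6
```

Call:
servo_tool --increments '[{"grip": 1,"x": 0,"y": 0,"z": 2,"roll": 0},{"grip": 1,"x": 0,"y": 0,"z": 2,"roll": 0},{"grip": 1,"x": 0,"y": 0,"z": 1.5,"roll": 0},{"grip": 1,"x": 0,"y": 0,"z": 0,"roll": 0},{"grip": 1,"x": 0,"y": 0,"z": 0,"roll": 0}]'

```text
clock: 17.5
tcp_pos: [0.5827, 0.2974, 0.0654]
orientation: [0.0, 0.708, 0.706, 0.0]
wrist_force: [0.1, -0.1, -1.5]
finger_gap: 0.0271
grip_force: 39.6
```

Call:
servo_tool --increments '[{"grip": 1,"x": 0,"y": 0,"z": 1.5,"roll": 0},{"grip": 1,"x": 0,"y": 0,"z": 1.5,"roll": 0},{"grip": 1,"x": 0,"y": 0,"z": 1.5,"roll": 0},{"grip": 1,"x": 0,"y": 0,"z": 0,"roll": 0},{"grip": 1,"x": 0,"y": 0,"z": 0,"roll": 0}]'

```text
clock: 17.92
tcp_pos: [0.5826, 0.2974, 0.0608]
orientation: [0.0, 0.708, 0.706, 0.0]
wrist_force: [-0.2, -0.2, 3.9]
finger_gap: 0.0269
grip_force: 39.8
```

On the floor (expected 0.0607). I release, rise and check.

Call:
servo_tool --increments '[{"grip": 0.45,"x": 0,"y": 0,"z": 0,"roll": 0},{"grip": 0.45,"x": 0,"y": 0,"z": 0,"roll": 0},{"grip": 0.45,"x": 0,"y": 0,"z": 0,"roll": 0},{"grip": 0.45,"x": 0,"y": 0,"z": 0,"roll": 0},{"grip": 0.45,"x": 0,"y": 0,"z": 0,"roll": 0}]'

```text
clock: 18.33
tcp_pos: [0.5823, 0.2972, 0.06]
orientation: [-0.0, 0.708, 0.706, -0.0]
wrist_force: [-0.5, 1.2, -0.6]
finger_gap: 0.047
grip_force: 0.0
```

Call:
servo_tool --increments '[{"grip": 0.45,"x": 0,"y": 0,"z": -10,"roll": 0},{"grip": 0.45,"x": 0,"y": 0,"z": -30,"roll": 0},{"grip": 0.45,"x": 0,"y": 0,"z": -40,"roll": 0},{"grip": 0.45,"x": 0,"y": 0,"z": -40,"roll": 0},{"grip": 0.45,"x": 0,"y": 0,"z": -40,"roll": 0}]'

```text
clock: 18.75
tcp_pos: [0.5819, 0.2972, 0.2226]
orientation: [0.0, 0.708, 0.706, -0.0]
wrist_force: [0.6, 0.8, 0.2]
finger_gap: 0.0469
grip_force: 0.0
```

Call:
servo_tool --increments '[{"grip": 0.45,"x": -20,"y": 0,"z": 0,"roll": 0},{"grip": 0.45,"x": -35,"y": 0,"z": 0,"roll": 0},{"grip": 0.45,"x": -40,"y": 0,"z": 0,"roll": 0},{"grip": 0.45,"x": -40,"y": 0,"z": 0,"roll": 0},{"grip": 0.45,"x": 0,"y": 0,"z": 0,"roll": 0}]'

```text
clock: 19.17
tcp_pos: [0.5821, 0.1564, 0.2215]
orientation: [0.001, 0.71, 0.704, -0.001]
wrist_force: [0.0, 0.6, -0.5]
finger_gap: 0.0469
grip_force: 0.0
```

Call:
servo_tool --increments '[{"grip": 0.45,"x": 0,"y": 0,"z": 0,"roll": 0},{"grip": 0.45,"x": 0,"y": 0,"z": 0,"roll": 0}]'

```text
clock: 19.33
tcp_pos: [0.5821, 0.1622, 0.221]
orientation: [0.0, 0.709, 0.706, 0.0]
wrist_force: [0.3, 0.0, 0.3]
finger_gap: 0.0468
grip_force: 0.0
```

```bash
python3 - <<'E'
from h import *
save('scene','s8.png');save('top','t8.png')
a=cv2.resize(cv2.imread('pics/s8.png')[100:400,150:530],(507,400));b=cv2.resize(cv2.imread('pics/t8.png')[120:340,100:260],(291,400));cv2.imwrite('pics/j8.png',np.hstack([a,b]))
E
```

```text
(no output)
```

View pics/j8.png

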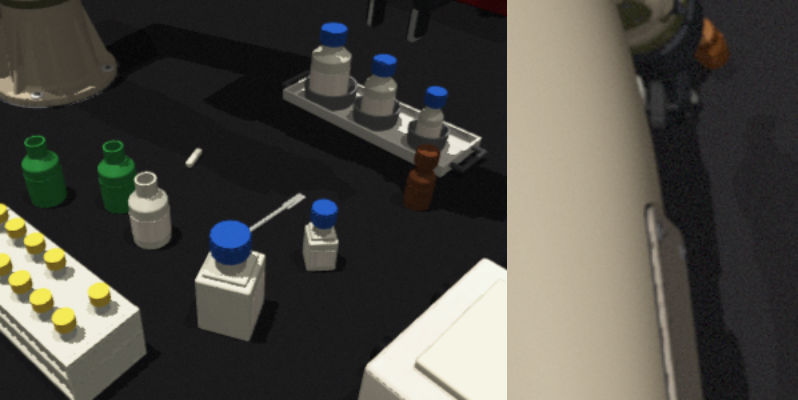

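The scene view (left) shows all three bottles upright in their sockets at (330,70), (380,90) and (432,120), with the look-alikes undisturbed. I hand in.

```bash
python3 -c "
from workcell import env
print(env.hand_in())"
```

```text
the job is handed in; nothing more can be done
None
```

I set the large, medium and small capped round bottles down in their own sockets, released and upright, left the look-alikes untouched, and handed the job in at about 19 s; it returned no verdict.

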